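Find the tube rotator with the worn bearing and tag it

TASK

One of the three tube rotators has a worn bearing. Rock their discs gently on their axles by the bare rim near the top, never forcing them (stay below about 20 N): push first to the robot's left, then to its right, each time until the disc firmly resists, and keep it pressed there for about half a second, until you have found the one that has play. Then gently seat the service clip upright astride the top of that disc's rim, slot down and fully home, let go, and leave everything else on the bench where it is.

Things in the scene. Friction and masses are not known exactly. Their poses are not given: they have to be found in the camera images.
- unit_a: bench tube rotator, fixed, one of three alike: base 130 x 150 x 12 mm, white motor box 110 (x) x 75 (y) mm, its top 116 mm above the bench, lying 37 to 112 mm to the -y side of an upright disc. Origin on the bench right under the disc's centre; y is the axle's line (+y from motor box to disc, about to the robot's left), x in the disc's plane, z up
- disc_a: upright grey disc of unit_a, diameter 150 mm, 12 mm thick; origin at its centre on the axle, 95 mm above the bench; y is the axle's line, z up. The outermost 25 mm of its faces are bare; tube clips nearer the axle. The motor keeps it from turning; pushed at the rim along y it tilts about its centre
- rim_a (a point): topmost point of the rim of disc_a, mid-thickness, 170 mm above the bench; moves with it. Sound bearing: springy and firm at once, about 3 to 6 N per mm in the top 15 mm, and springs back. Worn bearing: gives over 3 to 5 mm to each side of upright with under 1 N, stays where left, then meets a firm stop
- unit_b: bench tube rotator, fixed, one of three alike: base 130 x 150 x 12 mm, white motor box 110 (x) x 75 (y) mm, its top 116 mm above the bench, lying 37 to 112 mm to the -y side of an upright disc. Origin on the bench right under the disc's centre; y is the axle's line (+y from motor box to disc, about to the robot's left), x in the disc's plane, z up
- disc_b: upright grey disc of unit_b, diameter 150 mm, 12 mm thick; origin at its centre on the axle, 95 mm above the bench; y is the axle's line, z up. The outermost 25 mm of its faces are bare; tube clips nearer the axle. The motor keeps it from turning; pushed at the rim along y it tilts about its centre
- rim_b (a point): topmost point of the rim of disc_b, mid-thickness, 170 mm above the bench; moves with it. Sound bearing: springy and firm at once, about 3 to 6 N per mm in the top 15 mm, and springs back. Worn bearing: gives over 3 to 5 mm to each side of upright with under 1 N, stays where left, then meets a firm stop
- unit_c: bench tube rotator, fixed, one of three alike: base 130 x 150 x 12 mm, white motor box 110 (x) x 75 (y) mm, its top 116 mm above the bench, lying 37 to 112 mm to the -y side of an upright disc. Origin on the bench right under the disc's centre; y is the axle's line (+y from motor box to disc, about to the robot's left), x in the disc's plane, z up
- disc_c: upright grey disc of unit_c, diameter 150 mm, 12 mm thick; origin at its centre on the axle, 95 mm above the bench; y is the axle's line, z up. The outermost 25 mm of its faces are bare; tube clips nearer the axle. The motor keeps it from turning; pushed at the rim along y it tilts about its centre
- rim_c (a point): topmost point of the rim of disc_c, mid-thickness, 170 mm above the bench; moves with it. Sound bearing: springy and firm at once, about 3 to 6 N per mm in the top 15 mm, and springs back. Worn bearing: gives over 3 to 5 mm to each side of upright with under 1 N, stays where left, then meets a firm stop
- clip: loose aluminium service clip, about 50 to 85 g, an upside-down U with a fin on top, standing slot down on its two legs. 50 mm long (x), 34 mm wide (y), 72 mm high. Legs 8 mm thick; the slot between them, open below and at both ends along x, is 18 mm wide and 34 mm deep. Fin to grip: 40 (x) x 12 (y) mm, from 42 to 72 mm above the feet. Origin between the feet at their underside, z up.
- clip_roof (a point): centre of the ceiling of the clip's slot, 34 mm above the feet
- reagent: glass bottle, 80 mm across, 150 mm high, loose, to be left alone; origin at the underside's centre
- beaker: glass beaker, 70 mm across, 80 mm high, loose, to be left alone; origin at the underside's centre
- tape: roll of tape lying flat, 90 mm across, 20 mm high, loose, to be left alone; origin at the underside's centre
- dish_left: small closed dish, 50 mm across, 14 mm high, loose, to be left alone; origin at the underside's centre
- dish_right: small closed dish, 50 mm across, 14 mm high, loose, to be left alone; origin at the underside's centre
- jar: small jar, 48 mm across, 60 mm high, loose, to be left alone; origin at the underside's centre
- brush: brush lying down, 160 mm long, loose, to be left alone; origin at the middle of its underside
Mind the look-alikes: they are no part of the job. Leave any turquoise look-alike of the unit_b alone. What is shaped like the unit_a but pink is not meant.

How it is judged:
By the outcome, as a careful person would: the job done as asked, in the order asked, and still so for the second after the job is handed in, with the robot touching nothing.
It also fails if it takes over 72 s, if anything falls off the work surface, if the arm or the gripper's body presses on something with over 40 N, if the wrist force passes 120 N, or if a joint passes its speed limit or range.

ROBOT

A 7-joint arm with a two-finger parallel gripper is mounted at the origin on the work surface. World frame = base frame: x ahead of the robot, y to its left, z up, the work surface at z = 0. Lengths are in mm, angles in rad, forces in N, time in s.
With the tool pointing down it reaches from about 400 to 850 mm from the base axis. Payload 4.5 kg.
Tool frame: the origin (TCP) lies on the centre line of the jaws, within the pads' length; the fingertips stand tcp_to_tips ahead of it and the grasp point (between the pads) lies 11 mm behind it (tcp_to_tips is the distance from the TCP to the fingertips, in mm); x points along the fingers, z is the direction in which the jaws open and shut, and the axes are right-handed (so a half turn about x gives the same grasp; the last joint's range is limited). The gripper opens to 85 mm and grips with 20 to 120 N. Pads are 22 mm wide; open, the fingers measure 114 mm over their backs; the gripper's body (76 mm by 85 mm) begins 54 mm behind the grasp point. The pads swing forward as they close: fully open they stand 13 mm farther back than shut.
Start: joints at [1.334, 0.689, -0.195, 1.565, 0.157, 0.902, -0.215], TCP at [167.217, -602.239, 239.317] pointing down, gripper open.
Joint ranges: [-3.01, 3.01], [-0.46, 2.08], [-1.47, 1.51], [0.13, 2.56], [-1, 4.14], [0.04, 2.09], [-2.66, 2.66]. Speed limits (rad/s): [2.57, 2.57, 3.14, 3.14, 3.14, 3.14, 3.14].

INTERFACE

Orientations are given as a unit quaternion [x, y, z, w].
In Python, from workcell import * gives the robot as it stands.
- The arm moves only by the tool drive_tool, never from a script. Its argument "targets" is one flat list of numbers, 4 for each row, row after row: the shift along the world's x, y, z as a fraction of full scale, then the turn about the world's z as a fraction of full scale. In form: [x, y, z, spin, x, y, z, spin, ...]. A call has 1 to 20 rows; each row shifts and turns the commanded pose from where the row before left it; what a row does not reach is not made up. Full scale, the value 1, is 0.4 m for a shift and 90 degrees for a turn. A row lasts 1/8 s, in which the tool goes at most 62.5 mm and 10.7 degrees, less where a joint would pass 70% of its speed; a pose out of reach is approached as far as the arm can. A call with a number of a shift or a turn outside -1 to 1 is refused whole. A call with a gripper value outside its range is refused whole. "jaw" is the closure, from 0 (fully open) to 1 (shut), set as the call begins (left out, the last holds). The fingers move at their own pace and stop on an object; the grip force is fixed at half the most. Time passes only in rows, so rows that do not move let the fingers close. It gives the time, the measured TCP pose, the force and the opening at its end, in the units of the state.
- state(): the state, without advancing time (a new reading comes with each control period).
- grab_frame(name): name is "side" or "top" or "wrist"; returns (picture, depth): 420x560x3 uint8, red, green, blue; 420x560 float32, mm along the optical axis (not along the pixel's ray), 0 where there is no reading.
- camera_model(name): a dict with "vertical_fov" (degrees; the focal length in pixels is half the picture's height over the tangent of half this angle, whatever the lens; pixels are square), "cx", "cy" (the principal point, pixels), "xyz" and "attitude" of the camera in the world. Camera axes: x right, y down, z forward; pixel columns grow to the right and rows downward; lengths in mm; the calibration is good to about 2 mm. The wrist camera is an equidistant fisheye: a pixel r from the principal point sees the ray r / f radians off the axis. A picture is of the moment at which its call begins: read the wrist's pose just before it. camera_model takes no time and is no camera call; for the wrist camera it gives the pose at the moment of the call.
- finish_job(): hands the job in, once; it reports no verdict.
Trained networks look in the newest picture that a camera, given by its name, has taken for a name from the list of things; names that differ only in an ending like _2 or _b are one class to them, and where a whole thing is asked for, a point or a joint stands for the part that bears it (a point fixed in the world has none). Each returns a list of dicts, best first, with "score" (0 to 1); they miss things now and then, are a little off and sometimes report something else, mostly with a low value. They report only what shows in the picture. A call takes as long as a camera call. They do not tell look-alikes from the thing itself.
- recognise(camera, label): "at" ([row, column] in pixels, amid what is visible of it).
- place_of(camera, label): "at" ([row, column] in pixels: a listed point, or the origin of a listed thing).
The state is a dict: "time": time; "joint_pos": joint angles; "joint_velocities": joint speeds; "effort": joint torques, N m; "tcp_pos": TCP position; "orientation": TCP orientation; "contact_force": force on the tool from outside, world axes, zero at the start; "wrist_torque": the same for the moment, N m; "finger_gap": finger opening in mm.
Only numpy, scipy, OpenCV 4.12 (cv2) and the standard library are available. Lean on these libraries where they do the work, as an engineer would, in place of code of your own. Each camera call takes 0.05 s, during which the arm holds its last target. There are 200 camera calls.

## Working session

There is one attempt and no reset: what is moved stays moved. The work goes in short steps, Python scripts to look and compute and a tool call to move; the robot and the scene stay as the last step left them, time stands still between calls to the robot, and variables do not carry over. Pictures are saved under pics/ and viewed, about 8 in all and at most 12, crops included, and the job is handed in when it is done.

Besides the shell and the picture viewer there is one more tool, called after "Call:" as a command line: name --argument value ..., lists and objects as JSON in quotes. drive_tool: Moves the arm, as the interface text tells. Its arguments: {"type":"object","properties":{"targets":{"type":"array"},"jaw":{"type":"number"}},"required":["targets"]}

```bash
ls; mkdir -p pics; cat > h.py <<'E'
from workcell import *
import numpy as np, cv2
from scipy.spatial.transform import Rotation as R
def save(n,p): cv2.imwrite('pics/'+n+'.png',cv2.cvtColor(p,cv2.COLOR_RGB2BGR))
def cam(name):
    m=camera_model(name); f=210/np.tan(np.radians(m['vertical_fov']/2)); return m,f
E
python3 - <<'E'
from h import *
for c in ('top','side'):
    print(c,camera_model(c)); p,d=grab_frame(c); save(c,p); np.save(c+'.npy',d); np.save(c+'_rgb.npy',p)
    for l in ('unit_a','disc_a','rim_a','clip','clip_roof'):
        print(l,[(np.round(r['at']).tolist(),round(r['score'],2)) for r in place_of(c,l)])
print(state())
E
```

```text
pics
top {'vertical_fov': 53.59548783791137, 'cx': 278.1236013159063, 'cy': 201.6072841457104, 'xyz': array([ 352.30017399,  -12.01399026, 1255.76653822]), 'attitude': array([-0.69690404,  0.71266895, -0.06054916,  0.05255015])}
unit_a [([218.0, 424.0], 0.91), ([289.0, 198.0], 0.68), ([184.0, 271.0], 0.67), ([188.0, 350.0], 0.63), ([259.0, 311.0], 0.63), ([186.0, 190.0], 0.57)]
disc_a [([259.0, 315.0], 0.9), ([178.0, 276.0], 0.83), ([211.0, 441.0], 0.82), ([289.0, 195.0], 0.71), ([174.0, 354.0], 0.63), ([183.0, 184.0], 0.58)]
rim_a [([172.0, 275.0], 0.92), ([180.0, 180.0], 0.76), ([261.0, 319.0], 0.67), ([291.0, 184.0], 0.67), ([172.0, 364.0], 0.65), ([210.0, 449.0], 0.57)]
clip [([246.0, 262.0], 0.52)]
clip_roof [([242.0, 262.0], 0.58)]
side {'vertical_fov': 53.65650298008728, 'cx': 287.89182427818895, 'cy': 210.45590394209216, 'xyz': array([ 299.70989938,  747.16863018, 1008.0662429 ]), 'attitude': array([-0.13773673,  0.91952962, -0.36366494,  0.05693577])}
unit_a [([312.0, 237.0], 0.88), ([191.0, 291.0], 0.84), ([241.0, 270.0], 0.76), ([333.0, 350.0], 0.61), ([232.0, 343.0], 0.58
[... 471 characters left out ...]
e': 0.6, 'joint_pos': array([ 1.33382984,  0.68908309, -0.19459267,  1.56534351,  0.15730829,
        0.90249583, -0.21507114]), 'joint_velocities': array([-0.00116301, -0.00112814, -0.00032254, -0.00153574,  0.00099833,
       -0.00031324,  0.00049209]), 'effort': array([-5.31209716e-04, -5.39301789e+01, -1.26617465e+00, -1.58815098e+01,
        1.00467552e-02,  1.64397039e-03,  6.63166588e-05]), 'tcp_pos': array([ 167.18728246, -602.22684444,  239.31546041]), 'orientation': array([ 0.4279111 ,  0.56290728, -0.42793696,  0.56293644]), 'contact_force': array([ 0.19238293, -0.2355922 , -1.3979065 ]), 'wrist_torque': array([0.05885351, 0.00864164, 0.01264779]), 'finger_gap': 85.27542482002026}
```

View pics/top.png

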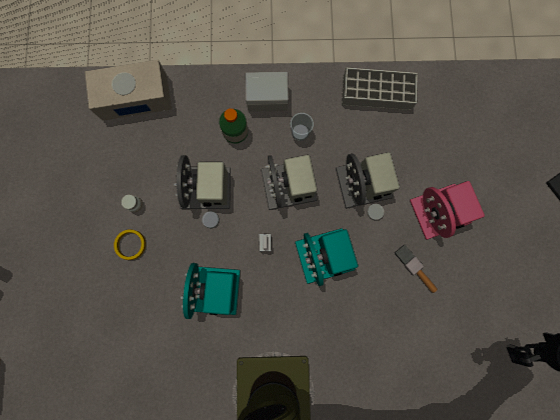

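View pics/side.png

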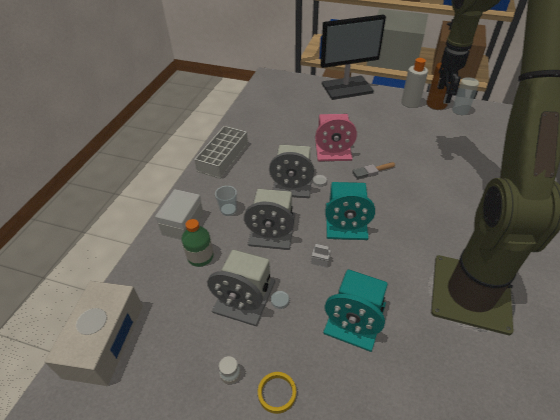

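The top view shows three white-box/grey-disc units with discs near (row 183, col 184), (178, 276) and (174, 354), and the clip at about (243, 265). Possible confusions are the turquoise units at (289, 195) and (259, 311) and the pink one at (211, 441). I exclude all three by colour. In the side view the clip is at about (255, 321).

```bash
cat >> h.py <<'E'
def cloud(name,d,m=None):
    m=m or camera_model(name); f=210/np.tan(np.radians(m['vertical_fov']/2))
    v,u=np.mgrid[0:420,0:560]
    P=np.stack([(u-m['cx'])/f*d,(v-m['cy'])/f*d,d],-1)
    W=P@R.from_quat(m['attitude']).as_matrix().T+m['xyz']; W[d<=0]=np.nan; return W
E
python3 - <<'E'
from h import *
W={c:cloud(c,np.load(c+'.npy')) for c in('top','side')}
C={c:np.load(c+'_rgb.npy').astype(int) for c in W}
print('bench z',[np.nanmedian(W['top'][250:300,80:130,2]),np.nanmedian(W['side'][330:340,180:200,2])])
for n,(r,c) in dict(L=(183,184),M=(178,276),R=(174,354)).items():
    p0=W['top'][r-3:r+4,c-3:c+4].reshape(-1,3); k=np.nanmax(p0[:,2]); c0=p0[np.nanargmax(p0[:,2])]
    print(n,c0)
    for cc in W:
        P=W[cc].reshape(-1,3); col=C[cc].reshape(-1,3)
        s=(np.hypot(P[:,0]-c0[0],P[:,1]-c0[1])<95)
        box=s&(P[:,2]>105)&(P[:,2]<125)&(col.min(1)>110)
        if box.sum()>30:
            b=cv2.minAreaRect(P[box][:,:2].astype(np.float32)); print(cc,'box',b,np.median(P[box][:,2]))
        q=P[s&(P[:,2]>128)&(P[:,2]<185)]
        b=cv2.minAreaRect(q[:,:2].astype(np.float32)); e=np.linalg.svd(q[:,:2]-q[:,:2].mean(0),full_matrices=False)[2][0]
        print(cc,'disc',len(q),np.round(q.mean(0),1),'dir',np.round(np.degrees(np.arctan2(*(e[::-1]*np.sign(e[0])))),1),'zmax',np.percentile(q[:,2],98),b)
c0=W['top'][243,265]
for cc in W:
    P=W[cc].reshape(-1,3); s=np.hypot(P[:,0]-c0[0],P[:,1]-c0[1])<45
    for lo,hi in((55,85),(30,50)):
        q=P[s&(P[:,2]>lo)&(P[:,2]<hi)]
        print(cc,'clip',lo,len(q),cv2.minAreaRect(q[:,:2].astype(np.float32)),np.round(np.percentile(q[:,2],[2,50,98]),1))
p=cv2.imread('pics/top.png'); q=cv2.imread('pics/side.png')
a=cv2.resize(p[135:265,165:415],(800,416),interpolation=2); 
b=cv2.resize(p[225:260,245:285],(240,180),interpolation=2); b2=cv2.resize(q[235:275,300:345],(240,180),interpolation=2)
o=np.zeros((600,800,3),np.uint8); o[:416]=a; o[420:600,:240]=b; o[420:600,250:490]=b2; cv2.imwrite('pics/crop.png',o)
E
```

```text
bench z [np.float64(-0.30520054168619026), np.float64(0.12263561136001044)]
L [583.86139954 231.34986427 166.82873754]
top box ((602.3563842773438, 175.75743103027344), (114.51663970947266, 71.66974639892578), 17.25550651550293) 115.84545500190688
top disc 349 [598.1 235.2 152.5] dir -2.0 zmax 170.4017951668947 ((602.604736328125, 235.22337341308594), (32.090396881103516, 131.68605041503906), 79.53327941894531)
side box ((603.4984130859375, 195.03640747070312), (118.90716552734375, 104.99742126464844), 86.86857604980469) 116.3234824476084
side disc 548 [599.2 243.3 150.4] dir -0.7 zmax 170.65657081690304 ((603.266357421875, 244.75592041015625), (25.399944305419922, 131.59783935546875), 89.47743225097656)
M [598.88824838 -19.66972854 173.62194208]
top box ((607.57861328125, -55.7911376953125), (100.77409362792969, 113.80648040771484), 6.082490921020508) 116.0186270938832
top disc 261 [592.4 -17.9 155.3] dir 10.0 zmax 171.63941448628034 ((598.3854370117188, -19.090194702148438), (131.39102172851562, 33.062320709228516), 0.9827115535736084)
side box ((605.9036865234375, -56.694252014160
[... 739 characters left out ...]
c 386 [ 598.4 -243.8  148.9] dir 11.3 zmax 169.43944073122535 ((598.9552001953125, -242.1380615234375), (130.8536376953125, 29.031784057617188), 9.027324676513672)
top clip 55 57 ((429.67327880859375, 12.51632308959961), (11.221514701843262, 37.3144645690918), 89.54624938964844) [61.6 71.8 76. ]
top clip 30 132 ((430.1410827636719, 14.38251781463623), (32.17437744140625, 46.90872573852539), 88.85787200927734) [36.4 41.5 44.8]
side clip 55 94 ((430.4815368652344, 15.559600830078125), (16.484682083129883, 38.72600555419922), 83.73397827148438) [55.7 69.1 74.9]
side clip 30 140 ((430.7691650390625, 19.200016021728516), (50.364288330078125, 34.90319061279297), 4.721427917480469) [31.3 41.9 49.6]
```

View pics/crop.png

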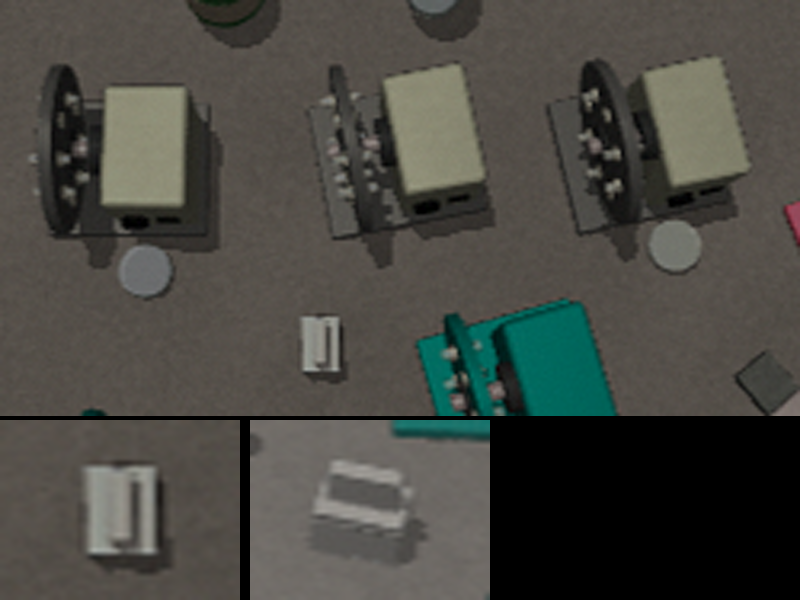

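The crop confirms the three white/grey units. The clip is at about (430, 14) mm, with its fin running roughly along world x. Next I refine the unit yaws and rim positions.

```bash
python3 - <<'E'
from h import *
import workcell
print({k:v for k,v in vars(workcell).items() if not k.startswith('_') and not callable(v)}.keys(), getattr(workcell,'tcp_to_tips',None))
s=state(); Rm=R.from_quat(s['orientation']).as_matrix(); print('tool axes',np.round(Rm,3).tolist())
W={c:cloud(c,np.load(c+'.npy')) for c in('top','side')}
C={c:np.load(c+'_rgb.npy').astype(int) for c in W}
for n,c0 in dict(L=(600,238),M=(598,-16),R=(597,-245)).items():
    for cc in W:
        P=W[cc].reshape(-1,3); col=C[cc].reshape(-1,3)
        s=(np.hypot(P[:,0]-c0[0],P[:,1]-c0[1]+50)<95)
        b=s&(P[:,2]>113.5)&(P[:,2]<119)&(col.min(1)>100)&(P[:,1]<c0[1]-15)
        r=cv2.minAreaRect(P[b][:,:2].astype(np.float32)); 
        print(n,cc,'box',b.sum(),np.round(r[0],1),np.round(r[1],1),round(r[2],1),'mean',np.round(P[b].mean(0)[:2],1))
        s=(np.hypot(P[:,0]-c0[0],P[:,1]-c0[1])<80)
        for lo,hi in((135,150),(150,162),(160,176)):
            q=P[s&(P[:,2]>lo)&(P[:,2]<hi)]
            k=np.polyfit(q[:,0],q[:,1],1); print('   z',lo,len(q),'y@600',round(np.polyval(k,600),1),'yaw',round(np.degrees(np.arctan(k[0])),1),'x',np.round(np.percentile(q[:,0],[3,97]),0),'res',round(np.std(q[:,1]-np.polyval(k,q[:,0])),1))
E
```

```text
dict_keys(['tcp_to_tips']) 8.0
tool axes [[0.0, 0.964, 0.268], [-0.0, 0.268, -0.964], [-1.0, -0.0, 0.0]]
L top box 668 [600.5 164. ] [ 67.5 100.9] 89.0 mean [600.  163.3]
   z 135 120 y@600 234.0 yaw -2.4 x [543. 662.] res 6.0
   z 150 84 y@600 235.6 yaw -2.1 x [557. 651.] res 3.9
   z 160 133 y@600 236.7 yaw -1.2 x [566. 637.] res 3.7
L side box 815 [602.2 164.9] [ 73.  107.4] 88.7 mean [600.8 166.1]
   z 135 196 y@600 245.0 yaw -0.6 x [544. 663.] res 3.8
   z 150 135 y@600 242.6 yaw 0.2 x [554. 652.] res 3.7
   z 160 161 y@600 240.7 yaw -1.1 x [571. 639.] res 4.0
M top box 648 [610. -76.] [104.7  96.9] 10.1 mean [612.1 -90. ]
   z 135 80 y@600 -16.6 yaw 9.5 x [538. 657.] res 8.2
   z 150 58 y@600 -16.1 yaw 10.2 x [549. 646.] res 3.6
   z 160 119 y@600 -17.1 yaw 9.4 x [565. 632.] res 3.5
M side box 417 [613.  -91.4] [106.8  70.5] 8.9 mean [611.6 -95. ]
   z 135 169 y@600 -9.8 yaw 10.3 x [541. 654.] res 3.5
   z 150 122 y@600 -11.2 yaw 10.8 x [553. 646.] res 3.4
   z 160 116 y@600 -13.0 yaw 10.5 x [567. 633.] res 4.0
R top box 645 [ 614.7 -323. ] [103.1  69.3] 8.8 mean [ 613.8 -322. ]
   z 135 115 y@600 -245.4 yaw 11.6 x [540. 657.] res 6.1
   z 150 85 y@600 -247.6 yaw 11.2 x [554. 647.] res 4.1
   z 160 134 y@600 -248.6 yaw 10.8 x [566. 633.] res 3.8
R side box 206 [ 616.4 -326.5] [106.4  62.1] 10.8 mean [ 615.9 -332.2]
   z 135 160 y@600 -242.2 yaw 11.0 x [543. 656.] res 3.9
   z 150 97 y@600 -244.1 yaw 11.5 x [555. 648.] res 3.8
   z 160 89 y@600 -245.9 yaw 10.9 x [569. 632.] res 4.5
```

Call:
drive_tool --targets '[0.09,0.074,0,-0.05,0.09,0.074,0,0,0.09,0.074,0,0,0.09,0.074,0,0,0.09,0.074,0,0,0.09,0.074,0,0,0.09,0.074,0,0,0.09,0.074,0,0,0.09,0.074,0,0,0.09,0.074,0,0,0.09,0.074,0,0,0.09,0.074,0,0,0,0,0,0,0,0,0,0]' --jaw 0.5

```text
time: 2.35
tcp_pos: [598.7, -247.5, 239.1]
orientation: [0.449, 0.546, -0.45, 0.546]
contact_force: [0.7, 0.2, -0.1]
finger_gap: 42.1
```

```bash
python3 - <<'E'
from h import *
s=state(); print(s['time'],s['tcp_pos'],s['finger_gap'],s['contact_force'],R.from_quat(s['orientation']).as_matrix()[:,2])
p,d=grab_frame('wrist'); m=camera_model('wrist'); print(m)
save('wr1',p)
f=210/np.tan(np.radians(m['vertical_fov']/2))
v,u=np.mgrid[0:420,0:560]; x=u-m['cx'];y=v-m['cy']; r=np.hypot(x,y); th=r/f
t=np.tan(np.minimum(th,1.5))/np.maximum(r,1e-9); P=np.stack([x*t*d,y*t*d,d],-1)
W=P@R.from_quat(m['attitude']).as_matrix().T+m['xyz']; W[d<=0]=np.nan; P=W.reshape(-1,3)
q=P[(np.hypot(P[:,0]-599,P[:,1]+247)<80)]
for lo,hi in((160,167),(166,178)):
    w=q[(q[:,2]>lo)&(q[:,2]<hi)]; 
    if len(w)>10:
        k=np.polyfit(w[:,0],w[:,1],1); print(lo,len(w),np.polyval(k,600),np.degrees(np.arctan(k[0])),np.percentile(w[:,0],[2,98]),w[:,2].max(),cv2.minAreaRect(w[:,:2].astype(np.float32)))
E
```

```text
2.35 [ 598.68430714 -247.52213231  239.1183966 ] 42.11739679922392 [ 0.67623996  0.23807134 -0.11972129] [ 1.91038915e-01 -9.81582282e-01  5.97323354e-04]
{'vertical_fov': 65.70646984690485, 'cx': 279.8788302808181, 'cy': 207.3656823991207, 'xyz': array([ 669.18918605, -235.14556888,  372.18272239]), 'attitude': array([ 0.76322463, -0.63050323, -0.08985509,  0.10899495])}
160 1030 -248.8771187306799 10.909903404236447 [567.78426685 633.00113835] 166.99720861186626 ((600.5364990234375, -248.8043212890625), (70.59111785888672, 11.819555282592773), 11.365439414978027)
166 913 -249.03317053700025 10.390358790678743 [581.98937762 618.53844046] 170.59461652373315 ((600.5940551757812, -248.70977783203125), (44.68366241455078, 11.605878829956055), 11.366074562072754)
```

View pics/wr1.png

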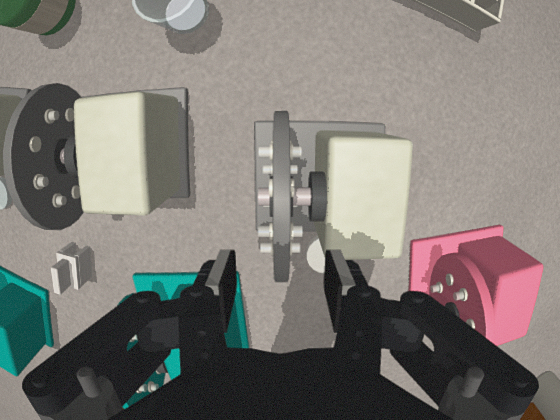

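The wrist view shows the right unit's disc at about (195, 281), midway between the open fingers. Its rim top measures (600.6, -248.8) with yaw 11.4°. I lower the jaws astride the rim.

Call:
drive_tool --targets '[0.005,-0.003,-0.048,0,0,0,-0.048,0,0,0,-0.048,0,0,0,-0.048,0,0,0,0,0,0,0,0,0,-0.003,0.0147,0,0,-0.003,0.0147,0,0,0,0,0,0]'

```text
time: 3.52
tcp_pos: [599.1, -235.3, 163.0]
orientation: [0.45, 0.546, -0.449, 0.546]
contact_force: [0.3, 0.0, -0.6]
finger_gap: 42.6
```

Call:
drive_tool --targets '[-0.0005,0.0025,0,0,0,0,0,0]'

```text
time: 3.78
tcp_pos: [598.6, -235.5, 162.6]
orientation: [0.45, 0.546, -0.45, 0.546]
contact_force: [1.1, -0.7, 0.3]
finger_gap: 42.9
```

Call:
drive_tool --targets '[-0.0005,0.0025,0,0,0,0,0,0]'

```text
time: 4.03
tcp_pos: [598.4, -234.4, 162.5]
orientation: [0.45, 0.546, -0.45, 0.546]
contact_force: [-0.2, -0.7, -0.2]
finger_gap: 43.1
```

Call:
drive_tool --targets '[-0.0005,0.0025,0,0,0,0,0,0]'

```text
time: 4.28
tcp_pos: [598.2, -233.4, 162.5]
orientation: [0.45, 0.546, -0.45, 0.546]
contact_force: [0.7, 0.2, 0.1]
finger_gap: 43.2
```

Call:
drive_tool --targets '[-0.0005,0.0025,0,0,0,0,0,0]'

```text
time: 4.53
tcp_pos: [598.0, -232.8, 162.5]
orientation: [0.45, 0.545, -0.45, 0.546]
contact_force: [0.2, -1.4, -0.4]
finger_gap: 42.7
```

Call:
drive_tool --targets '[-0.0005,0.0025,0,0,0,0,0,0]'

```text
time: 4.78
tcp_pos: [597.9, -232.3, 162.5]
orientation: [0.45, 0.545, -0.45, 0.546]
contact_force: [0.6, -2.6, -2.2]
finger_gap: 42.6
```

Call:
drive_tool --targets '[-0.0005,0.0025,0,0,0,0,0,0]'

```text
time: 5.03
tcp_pos: [597.8, -231.7, 162.6]
orientation: [0.45, 0.545, -0.45, 0.546]
contact_force: [1.6, -5.1, -1.6]
finger_gap: 43.2
```

Call:
drive_tool --targets '[-0.0005,0.0025,0,0,0,0,0,0]'

```text
time: 5.28
tcp_pos: [597.8, -231.3, 162.6]
orientation: [0.45, 0.545, -0.45, 0.546]
contact_force: [2.3, -6.3, -2.3]
finger_gap: 42.4
```

Call:
drive_tool --targets '[-0.0005,0.0025,0,0,0,0,0,0]'

```text
time: 5.52
tcp_pos: [597.7, -231.0, 162.7]
orientation: [0.45, 0.544, -0.451, 0.547]
contact_force: [2.2, -7.2, -2.8]
finger_gap: 42.7
```

Call:
drive_tool --targets '[-0.0005,0.0025,0,0,0,0,0,0]'

```text
time: 5.78
tcp_pos: [597.7, -230.7, 162.7]
orientation: [0.449, 0.544, -0.451, 0.547]
contact_force: [3.4, -8.3, -4.2]
finger_gap: 42.9
```

Call:
drive_tool --targets '[0,0,0,0,0,0,0,0,0,0,0,0,0,0,0,0,0,0,0,0]'

```text
time: 6.4
tcp_pos: [597.7, -230.7, 162.7]
orientation: [0.45, 0.544, -0.451, 0.547]
contact_force: [1.9, -8.3, -3.4]
finger_gap: 42.9
```

Call:
drive_tool --targets '[0.0055,-0.027,0,0,0.0055,-0.027,0,0,0.0055,-0.027,0,0,0,0,0,0,0,0,0,0]'

```text
time: 7.02
tcp_pos: [603.6, -259.3, 162.4]
orientation: [0.45, 0.546, -0.449, 0.545]
contact_force: [-0.6, -0.4, 0.4]
finger_gap: 43.1
```

Call:
drive_tool --targets '[0.0007,-0.0037,0,0,0,0,0,0]'

```text
time: 7.28
tcp_pos: [603.9, -261.2, 162.6]
orientation: [0.45, 0.546, -0.45, 0.546]
contact_force: [-0.7, 0.6, -0.0]
finger_gap: 43.0
```

Call:
drive_tool --targets '[0.0007,-0.0037,0,0,0,0,0,0]'

```text
time: 7.52
tcp_pos: [604.2, -263.0, 162.5]
orientation: [0.45, 0.546, -0.45, 0.546]
contact_force: [-0.6, -0.4, -0.7]
finger_gap: 42.7
```

Call:
drive_tool --targets '[0.0007,-0.0037,0,0,0,0,0,0]'

```text
time: 7.78
tcp_pos: [604.4, -263.5, 162.5]
orientation: [0.45, 0.546, -0.449, 0.545]
contact_force: [-0.8, 2.2, 2.6]
finger_gap: 42.6
```

Call:
drive_tool --targets '[0.0007,-0.0037,0,0,0,0,0,0]'

```text
time: 8.02
tcp_pos: [604.5, -264.2, 162.5]
orientation: [0.45, 0.547, -0.449, 0.545]
contact_force: [-2.3, 4.4, 3.4]
finger_gap: 42.7
```

Call:
drive_tool --targets '[0.0007,-0.0037,0,0,0.0007,-0.0037,0,0,0,0,0,0]'

```text
time: 8.4
tcp_pos: [604.7, -265.0, 162.5]
orientation: [0.45, 0.548, -0.448, 0.544]
contact_force: [-3.2, 7.8, 5.6]
finger_gap: 42.4
```

Call:
drive_tool --targets '[0,0,0,0,0,0,0,0,0,0,0,0,0,0,0,0,0,0,0,0]'

```text
time: 9.02
tcp_pos: [604.7, -265.0, 162.5]
orientation: [0.45, 0.548, -0.448, 0.544]
contact_force: [-3.5, 8.8, 4.9]
finger_gap: 42.4
```

Call:
drive_tool --targets '[-0.0105,0.0515,0,0,0,0,0.07,0,0,0,0.07,0,0,0.116,0,-0.015,0,0.116,0,0,0,0.116,0,0,0,0.116,0,0,-0.002,0.116,0,0,0,0,0,0,0,0,0,0]'

```text
time: 10.28
tcp_pos: [600.8, -17.6, 218.6]
orientation: [0.456, 0.539, -0.457, 0.541]
contact_force: [0.2, 0.3, 0.2]
finger_gap: 42.8
```

```bash
cat >> h.py <<'E'
def wrist_cloud():
    m=camera_model('wrist'); p,d=grab_frame('wrist')
    f=210/np.tan(np.radians(m['vertical_fov']/2))
    v,u=np.mgrid[0:420,0:560]; x=u-m['cx'];y=v-m['cy']; r=np.hypot(x,y); th=r/f
    t=np.tan(np.minimum(th,1.5))/np.maximum(r,1e-9); P=np.stack([x*t*d,y*t*d,d],-1)
    W=P@R.from_quat(m['attitude']).as_matrix().T+m['xyz']; W[d<=0]=np.nan; return p,W
def rim(W,c,lo=160,hi=176,r=70):
    P=W.reshape(-1,3); q=P[np.hypot(P[:,0]-c[0],P[:,1]-c[1])<r]; w=q[(q[:,2]>lo)&(q[:,2]<hi)]
    print(lo,hi,len(w),'zmax',round(w[:,2].max(),1),cv2.minAreaRect(w[:,:2].astype(np.float32)))
E
python3 - <<'E'
from h import *
s=state(); print(s['time'],s['tcp_pos'],s['finger_gap'],R.from_quat(s['orientation']).as_matrix()[:,2])
p,W=wrist_cloud(); rim(W,(600,-16)); rim(W,(600,-16),165)
for lo in (140,150,160): rim(W,(600,-16),lo,lo+5)
E
```

```text
10.275 [600.7583817  -17.61999466 218.55389515] 42.77805211865549 [ 0.16721371 -0.98591849  0.00207362]
160 176 1949 zmax 170.0 ((600.5137329101562, -15.379444122314453), (70.9472885131836, 11.925804138183594), 9.87463092803955)
165 176 1212 zmax 170.0 ((602.2413330078125, -15.030263900756836), (49.94353103637695, 11.835408210754395), 9.887670516967773)
140 145 382 zmax 145.0 ((600.3812255859375, -17.5948429107666), (116.54637145996094, 32.33314514160156), 0.5772457122802734)
150 155 325 zmax 155.0 ((600.751708984375, -15.587928771972656), (99.49207305908203, 11.817965507507324), 9.86202621459961)
160 165 737 zmax 165.0 ((600.5147094726562, -15.38507080078125), (70.9472885131836, 11.914381980895996), 9.87463092803955)
```

Call:
drive_tool --targets '[0,0.005,-0.07,0,0,0,-0.07,0,0,0,0,0,-0.0025,0.0147,0,0,-0.0025,0.0147,0,0,0,0,0,0]'

```text
time: 11.08
tcp_pos: [598.8, -1.2, 163.5]
orientation: [0.456, 0.54, -0.455, 0.541]
contact_force: [-0.4, 0.1, 0.0]
finger_gap: 42.5
```

Call:
drive_tool --targets '[-0.0006,0.0037,0,0,0,0,0,0]'

```text
time: 11.32
tcp_pos: [598.1, -0.9, 162.7]
orientation: [0.456, 0.54, -0.456, 0.54]
contact_force: [0.3, -0.1, -0.5]
finger_gap: 42.7
```

Call:
drive_tool --targets '[-0.0006,0.0037,0,0,0,0,0,0]'

```text
time: 11.58
tcp_pos: [597.8, 0.6, 162.5]
orientation: [0.456, 0.54, -0.456, 0.54]
contact_force: [0.6, 0.8, -0.5]
finger_gap: 42.8
```

Call:
drive_tool --targets '[-0.0006,0.0037,0,0,0,0,0,0]'

```text
time: 11.82
tcp_pos: [597.5, 2.2, 162.5]
orientation: [0.456, 0.54, -0.456, 0.54]
contact_force: [0.4, -0.4, -0.3]
finger_gap: 43.1
```

Call:
drive_tool --targets '[-0.0006,0.0037,0,0,0,0,0,0]'

```text
time: 12.08
tcp_pos: [597.5, 2.8, 162.5]
orientation: [0.456, 0.54, -0.456, 0.541]
contact_force: [0.1, -3.0, 0.7]
finger_gap: 42.8
```

Call:
drive_tool --targets '[-0.0006,0.0037,0,0,0,0,0,0]'

```text
time: 12.32
tcp_pos: [597.4, 2.9, 162.5]
orientation: [0.456, 0.539, -0.457, 0.541]
contact_force: [2.2, -5.7, -1.3]
finger_gap: 42.7
```

Call:
drive_tool --targets '[-0.0006,0.0037,0,0,0,0,0,0]'

```text
time: 12.58
tcp_pos: [597.4, 3.0, 162.5]
orientation: [0.456, 0.539, -0.458, 0.541]
contact_force: [2.3, -6.9, -1.9]
finger_gap: 42.7
```

Call:
drive_tool --targets '[-0.0004,0.0025,0,0,0,0,0,0]'

```text
time: 12.82
tcp_pos: [597.4, 3.1, 162.5]
orientation: [0.456, 0.538, -0.458, 0.541]
contact_force: [2.9, -9.2, -2.2]
finger_gap: 42.8
```

Call:
drive_tool --targets '[0,0,0,0,0,0,0,0,0,0,0,0,0,0,0,0,0,0,0,0]'

```text
time: 13.45
tcp_pos: [597.5, 3.1, 162.5]
orientation: [0.456, 0.538, -0.458, 0.541]
contact_force: [1.5, -9.2, -1.4]
finger_gap: 42.8
```

Call:
drive_tool --targets '[0.0045,-0.0265,0,0,0.0045,-0.0265,0,0,0.0045,-0.0265,0,0,0,0,0,0,0,0,0,0]'

```text
time: 14.08
tcp_pos: [602.0, -23.8, 162.5]
orientation: [0.456, 0.541, -0.456, 0.54]
contact_force: [-0.1, -0.8, 0.7]
finger_gap: 42.6
```

Call:
drive_tool --targets '[0.0006,-0.0037,0,0,0,0,0,0]'

```text
time: 14.32
tcp_pos: [602.3, -25.6, 162.5]
orientation: [0.456, 0.54, -0.456, 0.54]
contact_force: [0.4, -0.3, -0.5]
finger_gap: 42.7
```

Call:
drive_tool --targets '[0.0006,-0.0037,0,0,0,0,0,0]'

```text
time: 14.58
tcp_pos: [602.6, -27.3, 162.6]
orientation: [0.456, 0.54, -0.456, 0.54]
contact_force: [0.7, -0.1, -0.4]
finger_gap: 42.3
```

Call:
drive_tool --targets '[0.0006,-0.0037,0,0,0,0,0,0]'

```text
time: 14.82
tcp_pos: [602.8, -28.9, 162.5]
orientation: [0.456, 0.54, -0.456, 0.54]
contact_force: [-0.5, -0.8, 0.1]
finger_gap: 42.6
```

Call:
drive_tool --targets '[0.0006,-0.0037,0,0,0,0,0,0]'

```text
time: 15.08
tcp_pos: [603.1, -30.5, 162.5]
orientation: [0.456, 0.54, -0.456, 0.54]
contact_force: [-0.3, 0.2, 0.2]
finger_gap: 42.9
```

Call:
drive_tool --targets '[0.0006,-0.0037,0,0,0,0,0,0]'

```text
time: 15.32
tcp_pos: [603.3, -32.0, 162.5]
orientation: [0.456, 0.54, -0.456, 0.54]
contact_force: [-0.2, -0.3, -1.0]
finger_gap: 42.8
```

Call:
drive_tool --targets '[0.0006,-0.0037,0,0,0,0,0,0]'

```text
time: 15.58
tcp_pos: [603.6, -33.4, 162.5]
orientation: [0.456, 0.54, -0.456, 0.54]
contact_force: [1.1, 0.1, 0.5]
finger_gap: 42.6
```

Call:
drive_tool --targets '[0.0006,-0.0037,0,0,0,0,0,0]'

```text
time: 15.82
tcp_pos: [603.8, -34.7, 162.5]
orientation: [0.456, 0.54, -0.456, 0.54]
contact_force: [0.4, -0.5, -0.1]
finger_gap: 42.6
```

Call:
drive_tool --targets '[0.0006,-0.0037,0,0,0,0,0,0]'

```text
time: 16.08
tcp_pos: [603.9, -34.9, 162.5]
orientation: [0.456, 0.541, -0.456, 0.54]
contact_force: [-1.5, 3.8, 1.3]
finger_gap: 43.0
```

Call:
drive_tool --targets '[0.0005,-0.003,0,0,0,0,0,0]'

```text
time: 16.32
tcp_pos: [603.9, -35.0, 162.4]
orientation: [0.456, 0.542, -0.455, 0.54]
contact_force: [-1.4, 6.2, 1.4]
finger_gap: 42.7
```

Call:
drive_tool --targets '[0.0004,-0.0025,0,0,0,0,0,0]'

```text
time: 16.58
tcp_pos: [603.9, -35.0, 162.4]
orientation: [0.456, 0.542, -0.455, 0.54]
contact_force: [-1.7, 7.8, 0.6]
finger_gap: 43.0
```

Call:
drive_tool --targets '[0,0,0,0,0,0,0,0,0,0,0,0,0,0,0,0,0,0,0,0]'

```text
time: 17.2
tcp_pos: [603.9, -35.0, 162.4]
orientation: [0.456, 0.542, -0.455, 0.54]
contact_force: [-2.0, 7.5, 1.4]
finger_gap: 43.0
```

Call:
drive_tool --targets '[-0.005,0.029,0,0,-0.005,0.029,0,0,-0.005,0.029,0,0,0,0,0,0,0,0,0,0]'

```text
time: 17.82
tcp_pos: [598.5, -4.1, 162.5]
orientation: [0.456, 0.54, -0.456, 0.541]
contact_force: [0.0, -0.5, -0.1]
finger_gap: 42.6
```

Another 3.2 mm should bring the disc upright. Then I centre the jaws, lift and look.

Call:
drive_tool --targets '[-0.0014,0.008,0,0,0,0,0,0,0,0,0,0]'

```text
time: 18.2
tcp_pos: [597.8, -0.5, 162.5]
orientation: [0.456, 0.54, -0.456, 0.54]
contact_force: [-0.1, 0.0, 0.5]
finger_gap: 42.8
```

Call:
drive_tool --targets '[0.006,-0.037,0,0,0,0,0.07,0,0,0,0.07,0,0,0,0,0,0,0,0,0]'

```text
time: 18.82
tcp_pos: [599.8, -16.1, 217.9]
orientation: [0.456, 0.54, -0.457, 0.54]
contact_force: [-0.0, -0.4, 0.4]
finger_gap: 42.8
```

```bash
python3 - <<'E'
from h import *
s=state(); print(s['time'],s['tcp_pos'],s['finger_gap'])
p,W=wrist_cloud()
for lo in (150,155,160,165): rim(W,(600,-16),lo,lo+5)
rim(W,(430,15),60,80,40); rim(W,(430,15),30,50,40)
p,d=grab_frame('top'); 
E
```

```text
18.825 [599.7617283  -16.14281831 217.9141048 ] 42.849653924860526
150 155 322 zmax 155.0 ((600.852783203125, -15.480920791625977), (98.99504852294922, 11.750238418579102), 9.576048851013184)
155 160 385 zmax 160.0 ((600.6310424804688, -15.80295181274414), (85.97584533691406, 11.56640338897705), 9.968666076660156)
160 165 724 zmax 165.0 ((600.2927856445312, -15.668633460998535), (70.23359680175781, 12.056068420410156), 9.089393615722656)
165 170 1236 zmax 169.8 ((601.0687255859375, -15.594106674194336), (49.90386199951172, 11.926029205322266), 8.93593978881836)
60 80 175 zmax 71.6 ((435.20751953125, 13.364391326904297), (33.037132263183594, 9.47026538848877), 0.40837860107421875)
30 50 423 zmax 49.8 ((431.66815185546875, 6.47157096862793), (50.731468200683594, 17.89971160888672), 0.3055773973464966)
```

Call:
drive_tool --targets '[-0.106,0.019,0,-0.052,-0.106,0.019,0,-0.051,-0.106,0.019,0,0,-0.106,0.019,0,0,0,0,-0.085,0,0,0,-0.085,0,0,0,0,0,0,0,0,0]'

```text
time: 19.92
tcp_pos: [430.8, 15.2, 150.9]
orientation: [0.498, 0.502, -0.498, 0.502]
contact_force: [-0.2, -0.3, 0.2]
finger_gap: 42.6
```

```bash
python3 - <<'E'
from h import *
s=state(); print(s['time'],s['tcp_pos'],R.from_quat(s['orientation']).as_matrix()[:,2])
p,W=wrist_cloud(); save('wr2',p)
for lo,hi in((50,65),(60,80),(68,76),(30,48),(38,48)): rim(W,(430,14),lo,hi,40)
E
```

```text
19.925 [430.83597459  15.17905113 150.91004216] [ 6.81507232e-03 -9.99976765e-01  1.57174508e-04]
50 65 80 zmax 65.0 ((450.063720703125, 15.019649505615234), (11.76294994354248, 1.9784730672836304), 88.49140167236328)
60 80 959 zmax 72.5 ((430.95458984375, 14.854671478271484), (40.138038635253906, 11.408930778503418), 0.24049679934978485)
68 76 917 zmax 72.5 ((430.9291687011719, 14.854564666748047), (40.087188720703125, 11.408930778503418), 0.24049679934978485)
30 48 1827 zmax 47.4 ((431.1083984375, 15.043854713439941), (49.651180267333984, 34.18537139892578), 0.20999203622341156)
38 48 1764 zmax 47.4 ((431.0260314941406, 15.060381889343262), (49.51374053955078, 34.16743087768555), 0.13430888950824738)
```

View pics/wr2.png

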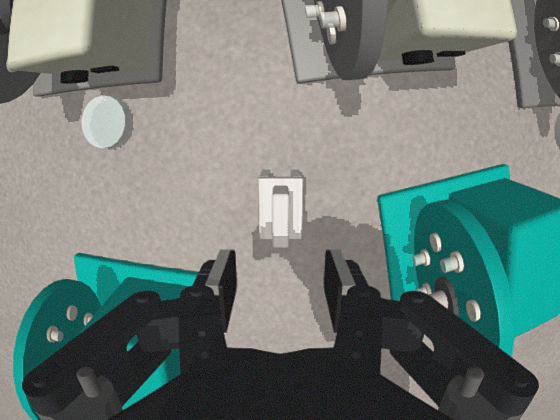

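The clip is at (200, 281) in the picture, measured at (431, 15) mm. It sits centred between the pads and aligned with them.

Call:
drive_tool --targets '[0,0,-0.08,0,0,0,-0.08,0,0,0,-0.079,0,0,0,0,0,0,0,0,0]'

```text
time: 20.6
tcp_pos: [433.1, 15.3, 57.4]
orientation: [0.499, 0.502, -0.498, 0.502]
contact_force: [0.7, -1.0, 0.2]
finger_gap: 42.7
```

Call:
drive_tool --targets '[0,0,0,0,0,0,0,0,0,0,0,0,0,0,0,0,0,0,0,0,0,0,0,0]' --jaw 1

```text
time: 21.35
tcp_pos: [432.7, 15.3, 57.2]
orientation: [0.498, 0.502, -0.498, 0.502]
contact_force: [-0.2, 0.3, 7.4]
finger_gap: 10.7
```

Call:
drive_tool --targets '[0,0,0.01,0,0,0,0.09,0,0,0,0.12,0,0,0,0.12,0,0,0,0.12,0,0,0,0,0,0,0,0,0]'

```text
time: 22.22
tcp_pos: [431.2, 15.2, 239.9]
orientation: [0.497, 0.502, -0.499, 0.501]
contact_force: [0.1, 0.0, -1.4]
finger_gap: 10.8
```

Call:
drive_tool --targets '[0.084,-0.015,0,0.052,0.084,-0.015,0,0.052,0.084,-0.015,0,0,0.084,-0.015,0,0,0.085,-0.016,0,0,0,0,0,0,0,0,0,0]'

```text
time: 23.1
tcp_pos: [598.5, -15.0, 238.2]
orientation: [0.454, 0.543, -0.457, 0.539]
contact_force: [0.5, 0.7, -0.5]
finger_gap: 10.4
```

```bash
python3 - <<'E'
from h import *
s=state(); print(s['time'],s['tcp_pos'],s['finger_gap'],s['contact_force'],R.from_quat(s['orientation']).as_matrix()[:,2])
p,W=wrist_cloud(); save('wr3',p)
for lo,hi in((155,160),(160,165),(165,176),(218,232),(200,217),(232,255)):
    try: rim(W,(600,-16),lo,hi,60)
    except Exception as e: print(lo,'none')
p2,d2=grab_frame('side'); np.save('s2.npy',d2)
W2=cloud('side',d2); P=W2.reshape(-1,3)
for lo in (175,185,195,205,215,225):
    q=P[(np.hypot(P[:,0]-600,P[:,1]+15)<40)&(P[:,2]>lo)&(P[:,2]<lo+10)]
    if len(q)>5: print(lo,len(q),np.round(q.min(0),1),np.round(q.max(0),1))
a=cv2.resize(p2[120:260,210:350],(560,560),interpolation=2); save('sd3',a)
E
```

```text
23.1 [598.53115642 -14.95419201 238.17267482] 10.417034261004886 [ 0.45875262  0.68330689 -0.54331235] [ 1.69696207e-01 -9.85496197e-01 -6.65195598e-04]
155 160 232 zmax 160.0 ((637.3164672851562, -8.999248504638672), (13.311429977416992, 11.346719741821289), 9.263758659362793)
160 165 382 zmax 164.9 ((625.6700439453125, -11.005992889404297), (18.55016326904297, 11.19263744354248), 9.6266450881958)
165 176 404 zmax 169.1 ((614.66943359375, -12.852973937988281), (17.35976219177246, 11.218045234680176), 10.031888961791992)
218 232 1949 zmax 232.0 ((610.9061279296875, -13.301918029785156), (21.584644317626953, 33.80099868774414), 9.295059204101562)
200 217 348 zmax 217.0 ((619.7195434570312, -11.559593200683594), (3.5700886249542236, 33.590858459472656), 10.432892799377441)
232 255 3615 zmax 255.0 ((598.1712646484375, -11.63266372680664), (34.886226654052734, 39.68122100830078), 74.17880249023438)
175 11 [572.5  -3.9 180.9] [617.1   3.2 184.5]
185 49 [569.4 -29.1 185.1] [616.4   6.7 194.1]
195 54 [569.6 -28.7 195.2] [619.3   5.  204.9]
205 55 [569.6 -28.9 205.1] [618.5   6.7 215. ]
215 109 [570.2 -36.1 215.3] [621.3   4.8 225. ]
225 28 [571.9 -14.2 225. ] [619.7   2.8 233.8]
```

View pics/wr3.png

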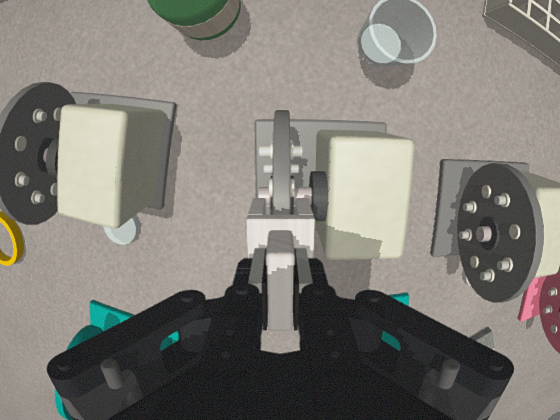

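View pics/sd3.png

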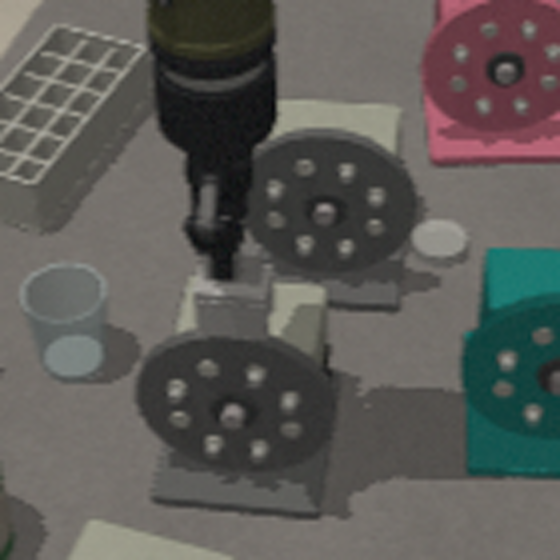

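The clip is held upright and square to the disc. It is about 0.4 mm off laterally and 4 mm short along x. I correct that and lower it in steps.

Call:
drive_tool --targets '[0.01,0.001,0,0,0,0,-0.0125,0,0,0,-0.0125,0,0,0,-0.01,0,0,0,-0.01,0,0,0,0,0,0,0,0,0]'

```text
time: 24.08
tcp_pos: [604.4, -14.7, 222.2]
orientation: [0.455, 0.541, -0.456, 0.54]
contact_force: [0.2, 0.1, -0.7]
finger_gap: 10.6
```

Call:
drive_tool --targets '[0,0,-0.01,0,0,0,-0.01,0,0,0,-0.01,0,0,0,-0.01,0,0,0,0,0,0,0,0,0]'

```text
time: 24.82
tcp_pos: [604.4, -14.7, 206.2]
orientation: [0.455, 0.541, -0.456, 0.54]
contact_force: [-0.5, -0.7, -1.6]
finger_gap: 10.8
```

```bash
python3 - <<'E'
from h import *
s=state(); print(s['time'],s['tcp_pos'],s['contact_force'],s['wrist_torque'])
p,W=wrist_cloud(); save('wr4',p[90:370,150:420])
for lo,hi in((155,160),(160,165),(165,176),(180,196)):
    try: rim(W,(602,-16),lo,hi,60)
    except Exception as e: print(lo,'none')
E
```

```text
24.825 [604.43696383 -14.68887783 206.19552321] [-0.5070422  -0.72302462 -1.56603312] [-0.07674819 -0.02638108  0.04284986]
155 160 400 zmax 160.0 ((629.4902954101562, -12.430366516113281), (26.42522430419922, 25.927696228027344), 63.076114654541016)
160 165 528 zmax 165.0 ((628.5368041992188, -10.59922981262207), (14.778928756713867, 33.134742736816406), 15.184154510498047)
165 176 195 zmax 176.0 ((624.5996704101562, -11.515830993652344), (5.624582290649414, 33.47801971435547), 9.871807098388672)
180 196 2050 zmax 196.0 ((616.91845703125, -13.079010009765625), (21.46491050720215, 33.76657485961914), 9.570036888122559)
```

Call:
drive_tool --targets '[-0.004,-0.0007,-0.01,0,0,0,-0.01,0,0,0,-0.005,0,0,0,0,0,0,0,0,0]'

```text
time: 25.5
tcp_pos: [602.9, -15.0, 196.2]
orientation: [0.455, 0.541, -0.456, 0.54]
contact_force: [0.1, 0.5, -1.1]
finger_gap: 10.8
```

Call:
drive_tool --targets '[0,0,-0.0025,0,0,0,-0.0025,0,0,0,0,0]'

```text
time: 25.88
tcp_pos: [602.7, -15.0, 194.1]
orientation: [0.455, 0.541, -0.456, 0.54]
contact_force: [0.2, -0.4, -1.2]
finger_gap: 10.7
```

Call:
drive_tool --targets '[0,0,-0.0025,0,0,0,0,0]'

```text
time: 26.12
tcp_pos: [602.8, -15.0, 193.3]
orientation: [0.455, 0.541, -0.456, 0.54]
contact_force: [-0.5, 0.9, 0.1]
finger_gap: 11.0
```

Call:
drive_tool --targets '[0,0,-0.0025,0,0,0,0,0]'

```text
time: 26.38
tcp_pos: [602.9, -15.1, 193.2]
orientation: [0.455, 0.541, -0.456, 0.54]
contact_force: [-1.9, -0.4, 7.2]
finger_gap: 11.0
```

Call:
drive_tool --targets '[0,0,-0.0015,0,0,0,0,0]'

```text
time: 26.62
tcp_pos: [603.0, -15.1, 193.2]
orientation: [0.455, 0.541, -0.456, 0.541]
contact_force: [-3.6, 0.0, 11.5]
finger_gap: 10.5
```

Call:
drive_tool --targets '[0,0,0.003,0,0,0,0,0]'

```text
time: 26.88
tcp_pos: [602.9, -15.2, 193.2]
orientation: [0.455, 0.541, -0.456, 0.54]
contact_force: [-0.6, -0.9, 6.4]
finger_gap: 10.9
```

Call:
drive_tool --targets '[0,0,0,0,0,0,0,0,0,0,0,0,0,0,0,0,0,0,0,0]' --jaw 0.5

```text
time: 27.5
tcp_pos: [602.7, -15.0, 192.7]
orientation: [0.455, 0.541, -0.456, 0.54]
contact_force: [0.3, 0.3, 0.2]
finger_gap: 43.1
```

Call:
drive_tool --targets '[0,0,0.02,0,0,0,0.08,0,0,0,0.08,0,0,0,0,0,0,0,0,0]'

```text
time: 28.12
tcp_pos: [602.3, -15.0, 264.5]
orientation: [0.455, 0.541, -0.457, 0.54]
contact_force: [-0.4, -0.6, 0.1]
finger_gap: 42.6
```

```bash
python3 - <<'E'
from h import *
s=state(); print(s['time'],s['tcp_pos'],s['contact_force'])
p,W=wrist_cloud(); save('wr5',p)
for lo,hi in((150,160),(170,182),(176,182),(196,214)):
    try: rim(W,(602,-16),lo,hi,40)
    except Exception as e: print(lo,'none')
W=cloud('side',grab_frame('side')[1]); 
for lo,hi in((196,214),(172,185),(130,138)): 
    try: rim(W,(602,-16),lo,hi,40)
    except Exception as e: print(lo,'none')
E
```

```text
28.125 [602.30201349 -15.00912256 264.49919376] [-0.37570028 -0.6076123   0.14503101]
150 160 231 zmax 160.0 ((632.2821044921875, -10.347713470458984), (18.121252059936523, 33.36370086669922), 9.858848571777344)
170 182 2120 zmax 181.9 ((601.1640625, -15.537124633789062), (50.26304626464844, 34.140316009521484), 9.685750961303711)
176 182 1431 zmax 181.9 ((601.2636108398438, -15.558834075927734), (50.255531311035156, 33.75791931152344), 10.132756233215332)
196 214 1163 zmax 208.4 ((601.6380615234375, -15.278604507446289), (40.043704986572266, 12.033548355102539), 9.634136199951172)
196 214 86 zmax 210.9 ((601.2925415039062, -13.469528198242188), (38.915252685546875, 15.539108276367188), 19.993892669677734)
172 185 124 zmax 184.8 ((600.4746704101562, -12.316143035888672), (52.722774505615234, 35.452457427978516), 16.846378326416016)
130 138 23 zmax 137.9 ((599.4984741210938, -4.96309757232666), (75.74198150634766, 14.511150360107422), 10.12805461883545)
```

View pics/wr5.png

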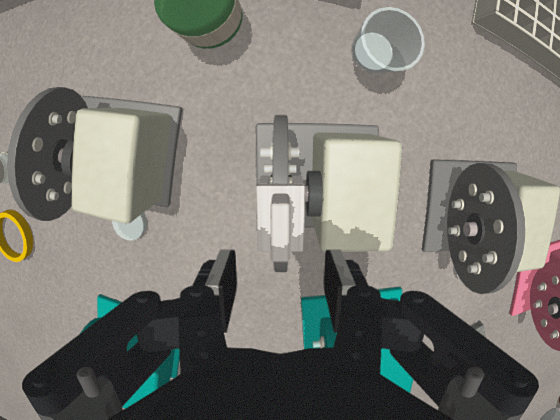

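The wrist view shows the clip astride the disc at about (215, 280). Its fin top is at 208 mm, which equals 136 + 72, so it is fully home and upright. Handing in.

```bash
python3 -c "
from h import *
print(finish_job())"
```

```text
the job is handed in; nothing more can be done
None
```

The middle unit has the worn bearing. The service clip is seated on its disc's rim, and I handed the job in at about 28 s.

**Finding the play:**
- **Right unit:** it resisted at once in both directions, at a few N per mm. I held it at about 8–9 N each way, and it is sound.
- **Middle unit:** it swung freely for about 7.5 mm in total between two hard stops. I held it at about 9 N to the left, then about 7.5 N to the right.
- **Left unit:** I did not test it, because the worn one had already been found.

**Seating the clip:** I pushed the disc back to upright, gripped the clip by its fin and lowered it until it stopped at the predicted height with about 11 N. I then eased off, opened the jaws and withdrew.

**Last checks:**
- **Seating:** the fin top measured 208 mm, as expected for a fully home clip (136 + 72 mm).
- **Position:** the clip is centred on the rim to about 1 mm and turned to within 0.5° of the disc. Its fin sits over its base within 0.5 mm, so it is upright.
- **Contact:** the gripper is clear of the clip, with about zero force on it.
- **Disagreement:** the coarser side camera put the clip about 2–3 mm further to the robot's left (+y). It showed a similar offset on the discs earlier, so I trusted the wrist camera.
- **Not checked:** I did not re-measure the loose items. Nothing touched them during the moves.

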